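# Scooter brake lever stop check

## Task

Press the green start button of the brake tester and let it come back up. Then, with the outside of the fingers, gently press the red brake lever in from its outer side, towards the bar, until it meets its stop short of the grip, and finish while still holding it pressed against that stop. Do not pinch the lever or touch the rubber grip behind it, leave the red button alone, and leave the other things on the bench where they are.

Things in the scene. Friction and masses are not known exactly. Their poses are not given: they have to be found in the camera images.
- brake_lever (a joint): Brake lever hinge, upright axis, rad: 0 = lever fully out (a spring holds it there), grows as the lever swings towards the bar; it meets a hard stop at 0.25, where some 20 mm of air are left between lever and grip. Pushed 105 mm from the hinge it needs about 1.5 N to start and about 5 N at the stop.
- blade (a point): Red lever blade, level, 12 mm thick, 18 mm high, from the hinge to a ball end 150 mm away; turns with the hinge. This point: where to press, 105 mm from the hinge, mid thickness and height, 140 mm above the table. x is square to the blade, pointing inward to the grip (outer face, towards the robot, at x = -6 mm); y runs along it to the free end; z is up. Free space below it.
- lever_hinge (a point): Point on the lever's upright hinge axis, at blade height (140 mm).
- grip: Black rubber handlebar grip behind the lever, a level cylinder of 32 mm diameter (40 mm at its inner collar), 135 mm long. Origin at its middle on the bar's axis, 140 mm above the table; y along the bar to its free end. Not to be touched.
- start (a joint): Green button, m: 0 = up, 0.006 = fully down (about 5 N, springs back); it counts as pressed beyond 0.004.
- start_top (a point): Centre of the top of the green button (30 mm diameter), which stands on its own yellow box, 75 by 75 mm and 45 mm high, fixed to the table. Pressed straight down.
- stop (a joint): Red button of the same kind, same values. Not to be pressed.
- stop_top (a point): Centre of the top of the red button, on a like yellow box of its own.
- spool: Solder spool standing upright, 56 mm diameter, 60 mm high, origin under its middle. Leave.
- meter: Yellow multimeter lying flat, 175 by 88 mm, 36 mm thick, origin under its middle. Leave.
- screwdriver: Screwdriver lying on the table, origin under its middle, x along it to the tip. Leave.
- jar: Small jar with lid, 56 mm diameter, 70 mm high, origin under its middle. Leave.
- capacitor: White capacitor can standing upright, 35 mm diameter, 80 mm high, origin under its middle. Leave.
- mug: Blue mug, 80 mm diameter, 90 mm high, origin under its middle. Leave.
Things that resemble listed ones, but are neither listed nor needed, are in the scene too. Leave any pink look-alike of the part that bears start alone.

How it is judged:
By the outcome, as a careful person would: the job done as asked, in the order asked, and still so for the second after the job is handed in, while the arm keeps its last pose, push and grip.
It also fails if it takes over 30 s, if anything falls off the work surface, if the arm or the gripper's body presses on something with over 40 N, if the wrist force passes 120 N, or if a joint passes its speed limit or range.

## Robot

A 6-joint arm with a two-finger parallel gripper is mounted at the origin on the work surface. World frame = base frame: x ahead of the robot, y to its left, z up, the work surface at z = 0. Lengths are in mm, angles in degrees, forces in N, time in s.
With the tool pointing down it reaches from about 300 to 850 mm from the base axis. Payload 4.2 kg.
Tool frame: the origin (TCP) lies midway between the tips of the shut fingers; the grasp point (between the pads) lies 19 mm behind it (env.grip_point_offset is the distance from the TCP to the grasp point, in mm); z points along the fingers, x is the direction in which the jaws open and shut, and the axes are right-handed (so a half turn about z gives the same grasp; the last joint's range is limited). The gripper opens to 91 mm and grips with 3 to 60 N. Pads are 32 mm wide; open, the fingers measure 118 mm over their backs; the gripper's body (76 mm by 178 mm) begins 60 mm behind the grasp point.
Start: joints at [63.999, 18.312, 89.639, -0, 72.044, -1.146], TCP at [241.689, 521.756, 213.976] pointing down, gripper open.
Joint ranges: [-177.97, 177.97], [-48.28, 115.42], [12.27, 149.76], [-77.06, 257.06], [2.81, 150.46], [-146.56, 146.56]. Speed limits (degrees/s): [147.25, 147.25, 180, 180, 180, 180].

## Interface

Orientations are given as [roll, pitch, yaw] about the fixed x, y, z axes, in that order (R = Rz(yaw) Ry(pitch) Rx(roll)).
In Python, from workcell import env gives the robot as it stands.
- The arm moves only by the shell command python3 -m pendant 'ROWS' [FORCE]. ROWS is JSON, a list of rows, each an object with "xyz": the shift along the tool's x, y, z in m, a list of three; "roll": the turn about the tool's z in degrees; "jaw": the closure, from 0 (fully open) to 1 (shut). A call has exactly 8 rows; each row is the pose to reach, as a shift and turn from the pose commanded when the call began, along the tool's axes at that moment; what a row does not reach only later rows make up. A row lasts 1/8 s, in which the tool goes at most 62.5 mm and 10.7 degrees, less where a joint would pass 70% of its speed; a pose out of reach is approached as far as the arm can. A call with a gripper value outside its range is refused whole. The fingers move at their own pace and stop on an object; FORCE is the grip in N (left out, the last holds). Time passes only in rows, so rows that repeat a pose let the fingers close, or fill a call up. It gives the time, the measured TCP pose, the force and the opening at its end, in the units of the state.
- env.state(): the state, without advancing time (a new reading comes with each control period).
- env.grab_frame(name): name is "side" or "top" or "wrist"; returns (picture, depth): 480x640x3 uint8, blue, green, red; 480x640 float32, mm along the optical axis (not along the pixel's ray), 0 where there is no reading.
- env.camera_params(name): a dict with "camera_matrix" (3x3 intrinsics, pixels), "cam_to_world" (4x4, takes a point from camera to world coordinates); the wrist camera has in their place "hand_eye" (4x4, takes a point from camera to tool coordinates, whose origin is the TCP and whose axes are the tool frame's). Camera axes: x right, y up, looking along -z (the intrinsics and any distortion apply to the point x, -y, -z); pixel columns grow to the right and rows downward; lengths in mm; the calibration is good to about 2 mm. A picture is of the moment at which its call begins: read the wrist's pose just before it. camera_params takes no time and is no camera call.
- env.job_done(): hands the job in, once; it reports no verdict.
The state is a dict: "time_s": time; "qpos": joint angles; "qvel": joint speeds; "effort": joint torques, N m; "ee_pos": TCP position; "ee_rot": TCP orientation; "force": force on the tool from outside, world axes, zero at the start; "torque": the same for the moment, N m; "gripper_width": finger opening in mm.
Only numpy, scipy, OpenCV 4.12 (cv2) and the standard library are available. Lean on these libraries where they do the work, as an engineer would, in place of code of your own. Each camera call takes 0.05 s, during which the arm holds its last target. There are 200 camera calls.

## Working session

There is one attempt and no reset: what is moved stays moved. The work goes in short steps, Python scripts to look and compute and a shell command to move; the robot and the scene stay as the last step left them, time stands still between calls to the robot, and variables do not carry over. Pictures are saved under pics/ and viewed, about 8 in all and at most 12, crops included, and the job is handed in when it is done.

```bash
mkdir -p pics; cat > h.py <<'E'
import numpy as np, cv2
from workcell import env
from scipy.spatial.transform import Rotation as R
def tool():
    s=env.state(); T=np.eye(4); T[:3,:3]=R.from_euler('xyz',s['ee_rot'],degrees=True).as_matrix(); T[:3,3]=s['ee_pos']; return T
def grab(n):
    T=tool(); p,d=env.grab_frame(n); c=env.camera_params(n)
    M=T@np.array(c['hand_eye']) if n=='wrist' else np.array(c['cam_to_world'])
    return p,d,np.array(c['camera_matrix']),M
def pts(d,K,M,u,v):
    u=np.asarray(u);v=np.asarray(v);z=d[v,u]
    P=np.stack([(u-K[0,2])/K[0,0]*z,-(v-K[1,2])/K[1,1]*z,-z,np.ones_like(z)])
    return (M@P)[:3].T
E
python3 - <<'E'
from h import *
s=env.state();print({k:np.round(v,3) for k,v in s.items()})
for n in('top','side'):
    p,d,K,M=grab(n); cv2.imwrite(f'pics/{n}0.png',p); np.savez(f'{n}0.npz',p=p,d=d,K=K,M=M)
    print(n,K,M.round(2),env.camera_params(n).keys())
E
```

```text
{'time_s': np.float64(0.0), 'qpos': array([64.001, 18.351, 89.706, -0.   , 72.043, -1.145]), 'qvel': array([ 0.092,  0.055, -0.014, -0.003, -0.016,  0.108]), 'effort': array([ 1.0000e-03, -4.1244e+01, -2.3198e+01,  7.3000e-02,  4.6000e-02,
       -0.0000e+00]), 'ee_pos': array([241.45 , 521.298, 213.132]), 'ee_rot': array([-1.79998e+02,  1.00000e-01,  6.51470e+01]), 'force': array([-0.445, -0.973,  0.588]), 'torque': array([ 0.054, -0.004, -0.021]), 'gripper_width': np.float64(91.201)}
top [[485.35551754   0.         322.061864  ]
 [  0.         485.35551754 242.31133207]
 [  0.           0.           1.        ]] [[-1.00000e-02  9.90000e-01 -1.60000e-01  2.82080e+02]
 [-1.00000e+00 -1.00000e-02  1.00000e-02  4.84300e+01]
 [ 1.00000e-02  1.60000e-01  9.90000e-01  1.44483e+03]
 [ 0.00000e+00  0.00000e+00  0.00000e+00  1.00000e+00]] dict_keys(['camera_matrix', 'cam_to_world'])
side [[472.35819105   0.         322.36200742]
 [  0.         472.35819105 244.22369478]
 [  0.           0.           1.        ]] [[ 9.3000e-01  2.2000e-01 -2.8000e-01  1.9702e+02]
 [-3.6000e-01  5.6000e-01 -7.5000e-01 -7.3127e+02]
 [-1.0000e-02  8.0000e-01  6.0000e-01  7.5565e+02]
 [ 0.0000e+00  0.0000e+00  0.0000e+00  1.0000e+00]] dict_keys(['camera_matrix', 'cam_to_world'])
```

View pics/top0.png

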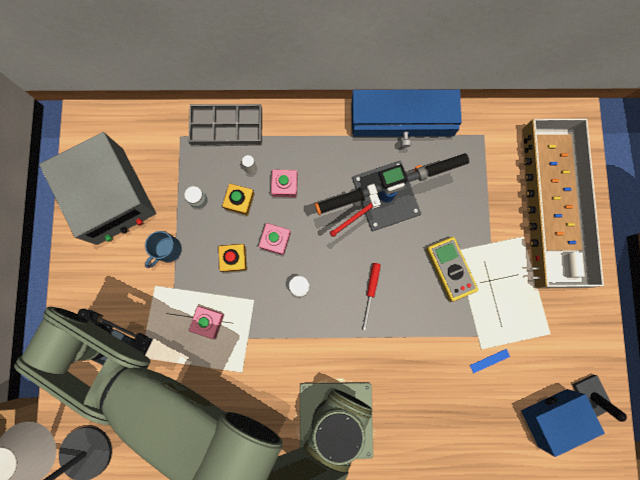

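View pics/side0.png

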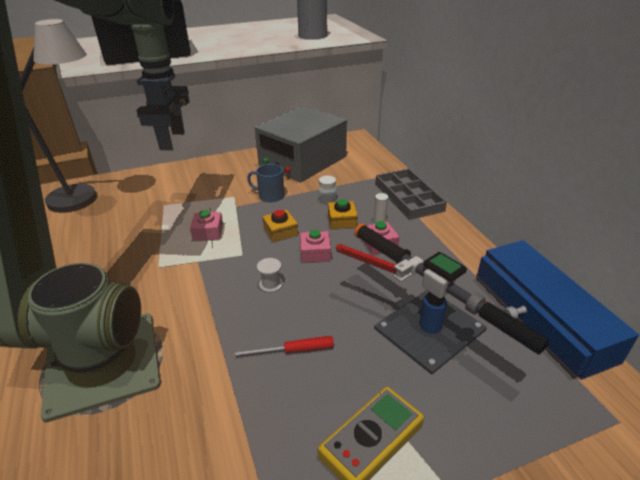

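Green-button candidates in the top view are the yellow box at (238,198) and the pink look-alikes at (284,182), (274,237) and (207,321). The red button on yellow is at (232,257). The description fits the yellow box at (238,198). The red lever runs from about (372,206) to its ball end at (333,233), and the grip behind it from (318,208) to (365,195). Next I'll measure these and check a crop.

```bash
python3 - <<'E'
from h import *
z=np.load('top0.npz');p,d,K,M=[z[k] for k in 'pdKM']
hsv=cv2.cvtColor(p,cv2.COLOR_BGR2HSV);H,S,V=hsv[...,0],hsv[...,1],hsv[...,2]
def ray(u,v,h):
    D=M[:3,:3]@np.array([(u-K[0,2])/K[0,0],-(v-K[1,2])/K[1,1],-1]);o=M[:3,3];return o+D*(h-o[2])/D[2]
def mask(c,x0,x1,y0,y1):
    m=np.zeros(H.shape,bool);m[y0:y1,x0:x1]=c[y0:y1,x0:x1];v,u=np.nonzero(m);return u,v
g=(H>45)&(H<85)&(S>80)
u,v=mask(g,220,256,180,215);P=pts(d,K,M,u,v);print('green',len(u),u.mean(),v.mean(),np.median(P,0), ray(u.mean(),v.mean(),np.median(P[:,2])))
y=(H>18)&(H<32)&(S>120)
u,v=mask(y,215,262,175,220);P=pts(d,K,M,u,v);print('box z pct',np.percentile(P[:,2],[10,50,90]));P=P[P[:,2]>35];r=cv2.minAreaRect(P[:,:2].astype(np.float32));print(r)
r_=((H<8)|(H>172))&(S>120)
u,v=mask(r_,322,380,195,245);P=pts(d,K,M,u,v);k=(P[:,2]>115)&(P[:,2]<165);P=P[k];print('lever',k.sum(),np.percentile(P[:,2],[5,50,95]))
vx,vy,x0,y0=cv2.fitLine(P[:,:2].astype(np.float32),cv2.DIST_HUBER,0,.01,.01).ravel();t=(P[:,:2]-[x0,y0])@[vx,vy];print('dir',vx,vy,x0,y0,'ends',[x0,y0]+t.min()*np.array([vx,vy]),[x0,y0]+t.max()*np.array([vx,vy]),np.ptp(t))
u,v=mask((V<60),300,372,180,225);P=pts(d,K,M,u,v);P=P[(P[:,2]>135)&(P[:,2]<170)];vx,vy,x0,y0=cv2.fitLine(P[:,:2].astype(np.float32),cv2.DIST_HUBER,0,.01,.01).ravel();t=(P[:,:2]-[x0,y0])@[vx,vy];print('grip',len(P),vx,vy,x0,y0,t.min(),t.max(),np.percentile(P[:,2],95))
a=cv2.resize(p[170:270,190:300],None,fx=4,fy=4,interpolation=cv2.INTER_CUBIC);b=cv2.resize(p[170:270,300:390],None,fx=4,fy=4,interpolation=cv2.INTER_CUBIC);cv2.imwrite('pics/crop1.png',np.hstack([a,b]))
E
```

```text
green 98 235.8673469387755 195.71428571428572 [639.77699032 287.50494736  66.14847882] [640.06366744 287.5030128   66.14847882]
box z pct [37.26024294 44.81906599 49.95883584]
((494.1551513671875, 164.095703125), (473.4345703125, 96.30307006835938), 40.10612869262695)
lever 218 [144.19740194 148.17630039 152.56979629]
dir 0.5851753 -0.8109068 550.0526 -41.64905 ends [509.72775962  14.23112596] [ 592.28498321 -100.17257329] 141.08118883758334
grip 509 0.31559703 -0.9488933 601.9275 -16.507463 -63.42593083784723 75.83067448559787 159.2570514103695
```

View pics/crop1.png

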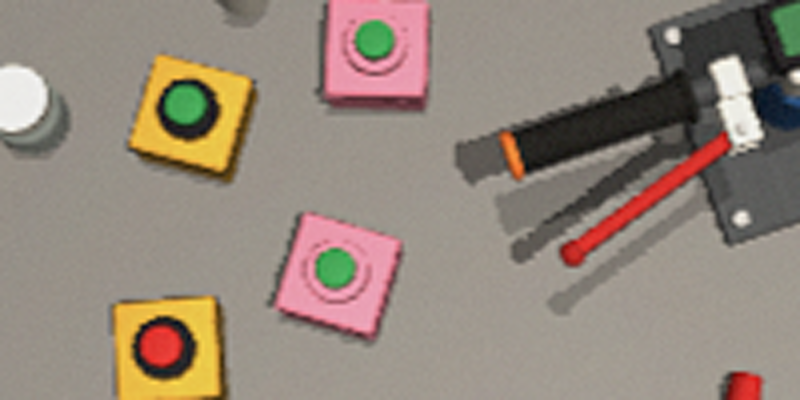

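The crop confirms it: the green button on the yellow box sits at crop (187,104), with the red button below it and the pink boxes to the right. The measured top is (640,287,66) and the lever blade is about 141 mm long at z≈148, both consistent with the sizes given. I'll move to hover above the button with the fingers shut, turned for the lever push.

```bash
python3 -m pendant '[{"xyz":[-0.004,0.045,0.0],"roll":5,"jaw":1},{"xyz":[-0.010,0.1,0.01],"roll":10,"jaw":1},{"xyz":[-0.016,0.16,0.02],"roll":15,"jaw":1},{"xyz":[-0.022,0.22,0.03],"roll":20,"jaw":1},{"xyz":[-0.028,0.28,0.04],"roll":25,"jaw":1},{"xyz":[-0.034,0.34,0.05],"roll":30,"jaw":1},{"xyz":[-0.040,0.40,0.06],"roll":35,"jaw":1},{"xyz":[-0.045,0.46,0.07],"roll":39,"jaw":1}]' 10
python3 - <<'E'
from h import *
p,d,K,M=grab('wrist');cv2.imwrite('pics/w1.png',p);np.savez('w1.npz',p=p,d=d,K=K,M=M)
s=env.state();print(s['time_s'],s['ee_pos'],s['ee_rot'],s['force'],s['gripper_width'])
E
```

```text
time_s: 1.1
ee_pos: [641.5, 286.3, 143.1]
ee_rot: [-180.0, 0.0, 26.0]
force: [0.2, 0.3, 0.5]
gripper_width: 14.2
1.15 [647.81803171 281.13014278 140.83760526] [ 1.79692499e+02 -9.78526255e-02  2.56749206e+01] [ 6.10225058 -2.06659554 -1.29290077] 10.236848705693935
```

View pics/w1.png

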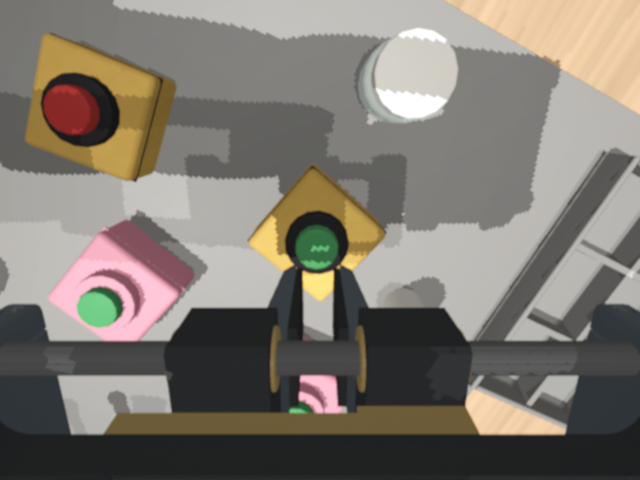

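The wrist view shows the green button at (318,245) on the yellow box, right under the closing fingertips. I'll measure it again from this view.

```bash
python3 - <<'E'
from h import *
z=np.load('w1.npz');p,d,K,M=[z[k] for k in 'pdKM']
hsv=cv2.cvtColor(p,cv2.COLOR_BGR2HSV);H,S,V=[hsv[...,i] for i in range(3)]
m=np.zeros(H.shape,np.uint8);m[215:280,285:350]=((H>45)&(H<85)&(S>80))[215:280,285:350]
v,u=np.nonzero(m);P=pts(d,K,M,u,v);(c,r)=cv2.minEnclosingCircle(P[:,:2].astype(np.float32));print(len(u),np.median(P,0),P.mean(0),c,r,np.percentile(P[:,2],[5,95]),M.round(2))
s=env.state();print(s['time_s'],s['ee_pos'],s['force'])
E
```

```text
1596 [639.50112002 286.95427118  64.93204183] [639.4882013  286.74398658  64.49282315] (626.7626953125, 314.669677734375) 51.16238784790039 [55.46074144 66.24042513] [[ 9.0000e-01 -4.2000e-01 -1.3000e-01  6.0472e+02]
 [ 4.4000e-01  8.6000e-01  2.6000e-01  3.6084e+02]
 [-0.0000e+00 -2.9000e-01  9.6000e-01  3.1224e+02]
 [ 0.0000e+00  0.0000e+00  0.0000e+00  1.0000e+00]]
1.15 [647.81803171 281.13014278 140.83760526] [ 6.10225058 -2.06659554 -1.29290077]
```

```bash
python3 -m pendant '[{"xyz":[0,0,0.0],"roll":0,"jaw":1},{"xyz":[0,0,0.03],"roll":0,"jaw":1},{"xyz":[0,0,0.055],"roll":0,"jaw":1},{"xyz":[0,0,0.07],"roll":0,"jaw":1},{"xyz":[0,0,0.076],"roll":0,"jaw":1},{"xyz":[0,0,0.079],"roll":0,"jaw":1},{"xyz":[0,0,0.082],"roll":0,"jaw":1},{"xyz":[0,0,0.082],"roll":0,"jaw":1}]' 10; python3 -m pendant '[{"xyz":[0,0,0.001],"roll":0,"jaw":1},{"xyz":[0,0,0.001],"roll":0,"jaw":1},{"xyz":[0,0,0.001],"roll":0,"jaw":1},{"xyz":[0,0,0.001],"roll":0,"jaw":1},{"xyz":[0,0,0.001],"roll":0,"jaw":1},{"xyz":[0,0,0.001],"roll":0,"jaw":1},{"xyz":[0,0,0.001],"roll":0,"jaw":1},{"xyz":[0,0,0.001],"roll":0,"jaw":1}]'
```

```text
time_s: 2.15
ee_pos: [640.3, 288.1, 62.9]
ee_rot: [-180.0, -0.1, 26.1]
force: [-2.7, 1.1, 4.9]
gripper_width: 0.6
time_s: 3.15
ee_pos: [640.3, 288.1, 61.3]
ee_rot: [-180.0, -0.1, 26.1]
force: [-2.3, 2.3, 5.8]
gripper_width: 0.9
```

```bash
python3 -m pendant '[{"xyz":[0,0,0.001],"roll":0,"jaw":1},{"xyz":[0,0,0.002],"roll":0,"jaw":1},{"xyz":[0,0,0.003],"roll":0,"jaw":1},{"xyz":[0,0,0.003],"roll":0,"jaw":1},{"xyz":[0,0,0.003],"roll":0,"jaw":1},{"xyz":[0,0,0.003],"roll":0,"jaw":1},{"xyz":[0,0,0.003],"roll":0,"jaw":1},{"xyz":[0,0,0.003],"roll":0,"jaw":1}]'
```

```text
time_s: 4.15
ee_pos: [640.4, 288.1, 61.1]
ee_rot: [-180.0, -0.1, 26.1]
force: [-6.5, 0.7, 16.4]
gripper_width: 0.4
```

The press bottomed out: z held at 61.1 while the force rose to 16 N. Now I'll rise and cross above the bench to the outer side of the lever.

```bash
python3 -m pendant '[{"xyz":[0,0,-0.04],"roll":0,"jaw":1},{"xyz":[0,0,-0.1],"roll":0,"jaw":1},{"xyz":[-0.028,0.025,-0.135],"roll":0,"jaw":1},{"xyz":[-0.07,0.062,-0.135],"roll":1,"jaw":1},{"xyz":[-0.111,0.099,-0.135],"roll":2,"jaw":1},{"xyz":[-0.153,0.136,-0.135],"roll":3,"jaw":1},{"xyz":[-0.194,0.174,-0.135],"roll":4,"jaw":1},{"xyz":[-0.236,0.211,-0.135],"roll":4.5,"jaw":1}]'; python3 -m pendant '[{"xyz":[-0.02,0.02,0],"roll":0,"jaw":1},{"xyz":[-0.045,0.034,0],"roll":0,"jaw":1},{"xyz":[-0.045,0.034,0],"roll":0,"jaw":1},{"xyz":[-0.045,0.034,0],"roll":0,"jaw":1},{"xyz":[-0.045,0.034,0],"roll":0,"jaw":1},{"xyz":[-0.045,0.034,0],"roll":0,"jaw":1},{"xyz":[-0.045,0.034,0],"roll":0,"jaw":1},{"xyz":[-0.045,0.034,0],"roll":0,"jaw":1}]'
python3 - <<'E'
from h import *
for n in ('wrist','side'):
    p,d,K,M=grab(n);cv2.imwrite(f'pics/{n}2.png',p)
    np.savez(f'{n}2.npz',p=p,d=d,K=K,M=M)
    if n=='wrist':
        hsv=cv2.cvtColor(p,cv2.COLOR_BGR2HSV);H,S=hsv[...,0],hsv[...,1]
        v,u=np.nonzero(((H<8)|(H>172))&(S>120));P=pts(d,K,M,u,v);k=(P[:,2]>115)&(P[:,2]<160)&(P[:,1]>-140);P=P[k];print(k.sum(),np.percentile(P[:,2],[5,50,95]))
        vx,vy,x0,y0=cv2.fitLine(P[:,:2].astype(np.float32),cv2.DIST_HUBER,0,.01,.01).ravel();t=(P[:,:2]-[x0,y0])@[vx,vy];print(vx,vy,x0,y0,[np.round([x0+q*vx,y0+q*vy],1) for q in np.percentile(t,[.2,99.8])])
p=np.vstack([cv2.imread('pics/wrist2.png'),cv2.imread('pics/side2.png')]);cv2.imwrite('pics/v2.png',cv2.resize(p,(400,600),interpolation=cv2.INTER_AREA) if 0 else cv2.imread('pics/wrist2.png'))
s=env.state();print(s['time_s'],s['ee_pos'],s['ee_rot'],s['force'],s['gripper_width'])
E
```

```text
time_s: 5.15
ee_pos: [520.7, -8.4, 192.3]
ee_rot: [179.9, 0.0, 21.6]
force: [0.7, -0.8, -0.1]
gripper_width: 0.6
time_s: 6.15
ee_pos: [492.1, -53.9, 192.9]
ee_rot: [180.0, -0.0, 21.7]
force: [-0.3, -0.2, -0.9]
gripper_width: 0.6
3130 [142.42464539 146.76147195 148.09688149]
0.6119922 -0.7908638 533.8947 -21.8615 [array([508. ,  11.6]), array([593.7, -99.2])]
6.25 [492.04996221 -53.95542377 192.94101935] [-1.79998769e+02 -4.42357924e-03  2.16562778e+01] [-0.4872967   0.32015108  0.07760663] 0.44218661976942975
```

View pics/wrist2.png

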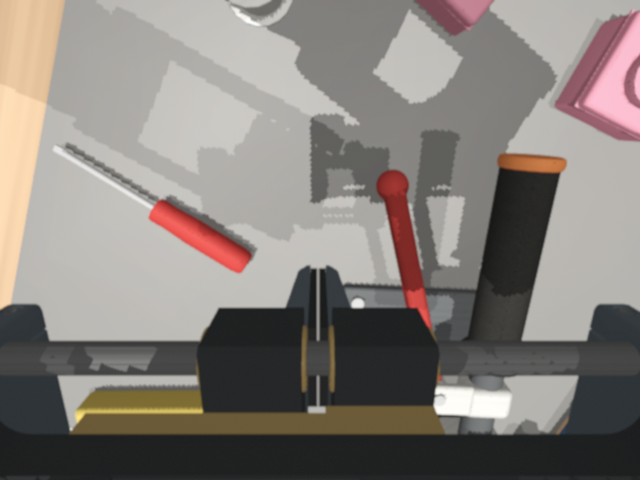

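The wrist view shows the blade running from its ball at (392,185) towards the clamp, the fingertips at (318,270) on its outer side, and the grip beyond at (520,240). The blade measures within a few mm of the first fit. I'll descend clear of it, about 14 mm short.

```bash
python3 -m pendant '[{"xyz":[0,0,0.04],"roll":0,"jaw":1},{"xyz":[0,0,0.073],"roll":0,"jaw":1},{"xyz":[0.005,0.002,0.073],"roll":0,"jaw":1},{"xyz":[0.010,0.004,0.073],"roll":0,"jaw":1},{"xyz":[0.019,0.005,0.073],"roll":0,"jaw":1},{"xyz":[0.019,0.005,0.073],"roll":0,"jaw":1},{"xyz":[0.019,0.005,0.073],"roll":0,"jaw":1},{"xyz":[0.019,0.005,0.073],"roll":0,"jaw":1}]'; python3 -m pendant '[{"xyz":[0.003,-0.001,0],"roll":0,"jaw":1},{"xyz":[0.006,-0.002,0],"roll":0,"jaw":1},{"xyz":[0.009,-0.003,0],"roll":0,"jaw":1},{"xyz":[0.012,-0.004,0],"roll":0,"jaw":1},{"xyz":[0.015,-0.005,0],"roll":0,"jaw":1},{"xyz":[0.018,-0.006,0],"roll":0,"jaw":1},{"xyz":[0.021,-0.007,0],"roll":0,"jaw":1},{"xyz":[0.021,-0.007,0],"roll":0,"jaw":1}]'
```

```text
time_s: 7.25
ee_pos: [511.3, -51.6, 120.1]
ee_rot: [-180.0, -0.0, 21.6]
force: [0.1, -0.8, 0.0]
gripper_width: 0.3
time_s: 8.25
ee_pos: [528.5, -37.5, 119.9]
ee_rot: [180.0, 0.0, 21.7]
force: [-0.1, -1.7, 0.4]
gripper_width: 0.5
```

```bash
python3 -m pendant '[{"xyz":[0.002,-0.001,0],"roll":0,"jaw":1},{"xyz":[0.004,-0.002,0],"roll":0,"jaw":1},{"xyz":[0.006,-0.002,0],"roll":0,"jaw":1},{"xyz":[0.008,-0.003,0],"roll":0,"jaw":1},{"xyz":[0.010,-0.004,0],"roll":0,"jaw":1},{"xyz":[0.012,-0.004,0],"roll":0,"jaw":1},{"xyz":[0.012,-0.004,0],"roll":0,"jaw":1},{"xyz":[0.012,-0.004,0],"roll":0,"jaw":1}]'
python3 - <<'E'
from h import *
F=[]
for i in range(4):
    p,d,K,M=grab('wrist');F.append(env.state()['force'])
print(np.mean(F,0));cv2.imwrite('pics/w3.png',p);np.savez('w3.npz',p=p,d=d,K=K,M=M)
E
```

```text
time_s: 9.25
ee_pos: [538.0, -29.1, 119.9]
ee_rot: [-180.0, 0.0, 21.6]
force: [-1.7, -2.5, 0.0]
gripper_width: 0.4
[-2.34420531 -2.04289876  0.31869518]
```

View pics/w3.png

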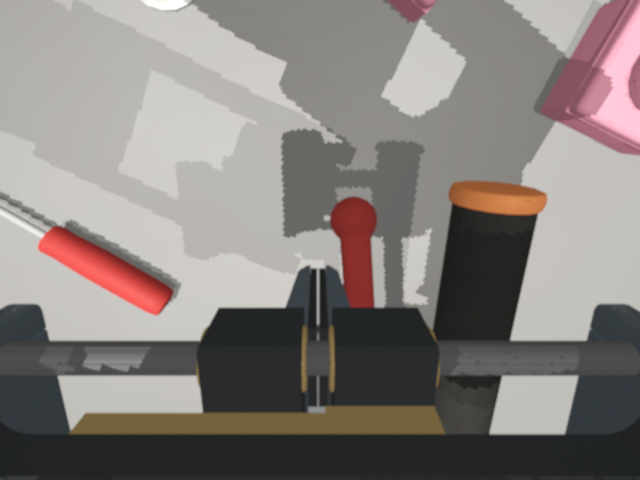

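The finger back is against the blade at (345,280), the force is about 3 N and the lever is turning. The grip at (490,250) is well clear. I'll push on in small steps.

```bash
cat > f.py <<'E'
from h import *
F=[]
for i in range(4):
    p,d,K,M=grab('wrist');s=env.state();F.append(s['force'])
hsv=cv2.cvtColor(p,cv2.COLOR_BGR2HSV);H,S=hsv[...,0],hsv[...,1]
v,u=np.nonzero(((H<8)|(H>172))&(S>120));P=pts(d,K,M,u,v);P=P[(P[:,2]>115)&(P[:,2]<160)]
vx,vy,_,_=cv2.fitLine(P[:,:2].astype(np.float32),cv2.DIST_HUBER,0,.01,.01).ravel()
a=np.degrees(np.arctan2(vy,vx))%180
print(s['time_s'],'F',np.mean(F,0).round(2),np.linalg.norm(np.mean(F,0)[:2]).round(2),'pos',np.round(s['ee_pos'],1),'blade angle',a.round(1),'ball top px',P[P[:,2]>140].mean(0).round(1),len(P))
b=P[:,:2].mean(0)-[603,-114];print('bearing from hinge',np.degrees(np.arctan2(b[1],b[0])).round(2));cv2.imwrite('pics/f%.2f.png'%s['time_s'],p)
E
python3 -m pendant '[{"xyz":[0.001,0,0],"roll":0,"jaw":1},{"xyz":[0.002,-0.001,0],"roll":0,"jaw":1},{"xyz":[0.003,-0.001,0],"roll":0,"jaw":1},{"xyz":[0.004,-0.001,0],"roll":0,"jaw":1},{"xyz":[0.005,-0.002,0],"roll":0,"jaw":1},{"xyz":[0.005,-0.002,0],"roll":0,"jaw":1},{"xyz":[0.005,-0.002,0],"roll":0,"jaw":1},{"xyz":[0.005,-0.002,0],"roll":0,"jaw":1}]'; python3 f.py;python3 -m pendant '[{"xyz":[0.001,0,0],"roll":0,"jaw":1},{"xyz":[0.002,-0.001,0],"roll":0,"jaw":1},{"xyz":[0.003,-0.001,0],"roll":0,"jaw":1},{"xyz":[0.003,-0.001,0],"roll":0,"jaw":1},{"xyz":[0.003,-0.001,0],"roll":0,"jaw":1},{"xyz":[0.003,-0.001,0],"roll":0,"jaw":1},{"xyz":[0.003,-0.001,0],"roll":0,"jaw":1},{"xyz":[0.003,-0.001,0],"roll":0,"jaw":1}]'; python3 f.py
```

```text
time_s: 10.45
ee_pos: [542.1, -25.6, 120.0]
ee_rot: [180.0, -0.0, 21.6]
force: [-1.7, -4.2, 0.7]
gripper_width: 0.6
10.65 F [-1.49 -3.68  0.35] 3.97 pos [542.1 -25.6 119.9] blade angle 115.1 ball top px [543.5  11.9 146.1] 3325
bearing from hinge 115.29
time_s: 11.65
ee_pos: [544.4, -23.4, 119.9]
ee_rot: [-180.0, 0.0, 21.6]
force: [-2.9, -2.6, 0.3]
gripper_width: 0.5
11.85 F [-3.05 -3.28  0.67] 4.48 pos [544.4 -23.5 119.9] blade angle 113.4 ball top px [546.5  13.6 146.1] 3216
bearing from hinge 113.9
```

```bash
python3 -m pendant '[{"xyz":[0.001,0,0],"roll":0,"jaw":1},{"xyz":[0.002,-0.001,0],"roll":0,"jaw":1},{"xyz":[0.003,-0.001,0],"roll":0,"jaw":1},{"xyz":[0.003,-0.001,0],"roll":0,"jaw":1},{"xyz":[0.003,-0.001,0],"roll":0,"jaw":1},{"xyz":[0.003,-0.001,0],"roll":0,"jaw":1},{"xyz":[0.003,-0.001,0],"roll":0,"jaw":1},{"xyz":[0.003,-0.001,0],"roll":0,"jaw":1}]'; python3 f.py
```

```text
time_s: 12.85
ee_pos: [546.1, -22.3, 119.9]
ee_rot: [180.0, 0.1, 21.6]
force: [-4.1, -4.8, 1.2]
gripper_width: 0.5
13.05 F [-5.47 -5.97  1.93] 8.1 pos [546.  -22.2 119.9] blade angle 112.1 ball top px [548.7  14.8 146.1] 3208
bearing from hinge 112.88
```

The force has stepped up to 8 N and the motion fell short of the command, so the lever is at the stop. One more mm to confirm.

```bash
python3 -m pendant '[{"xyz":[0.001,0,0],"roll":0,"jaw":1},{"xyz":[0.001,0,0],"roll":0,"jaw":1},{"xyz":[0.001,0,0],"roll":0,"jaw":1},{"xyz":[0.001,0,0],"roll":0,"jaw":1},{"xyz":[0.001,0,0],"roll":0,"jaw":1},{"xyz":[0.001,0,0],"roll":0,"jaw":1},{"xyz":[0.001,0,0],"roll":0,"jaw":1},{"xyz":[0.001,0,0],"roll":0,"jaw":1}]'; python3 f.py; cp pics/f14* pics/final.png
python3 - <<'E'
from h import *
p,d,K,M=grab('side');cv2.imwrite('pics/s4.png',cv2.resize(p[150:400,250:570],None,fx=2,fy=2)); w=cv2.imread('pics/final.png')
E
```

```text
time_s: 14.05
ee_pos: [546.2, -22.2, 119.8]
ee_rot: [180.0, 0.2, 21.7]
force: [-6.6, -7.0, 3.7]
gripper_width: 0.5
14.25 F [-6.52 -6.7   3.53] 9.34 pos [546.2 -22.2 119.9] blade angle 112.1 ball top px [548.9  14.9 146.1] 3207
bearing from hinge 112.78
```

View pics/s4.png

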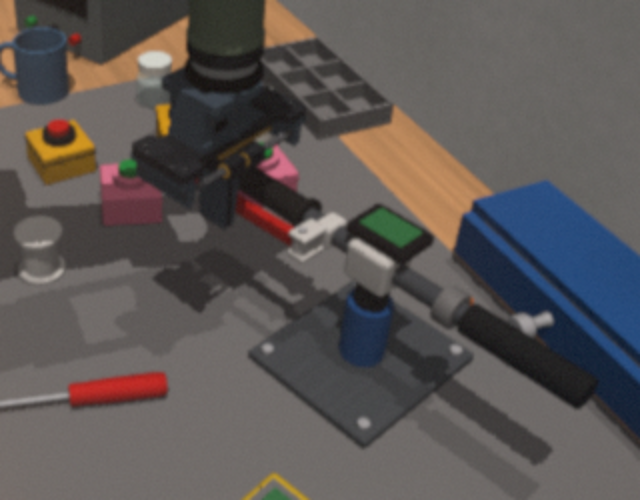

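View pics/final.png

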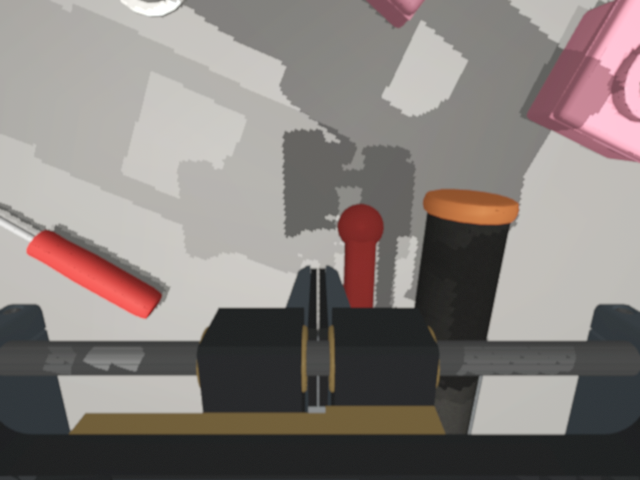

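The lever at (360,270) is held by the finger back, with clear air between it and the grip at (465,250). The extra mm raised the force from 8.1 to 9.3 N without moving the blade, which stayed at 112.1°, so it is on the stop. Handing in.

```bash
python3 -c "
from workcell import env
print(env.job_done());s=env.state();print(s['time_s'],s['force'],s['ee_pos'])"
```

```text
the job is handed in; nothing more can be done
None
the job is handed in; nothing more can be done
```

I pressed the green button on the yellow box, let it go, and then pushed the red lever onto its stop. I handed the job in at about 14.3 s with the lever still held there.

- **Green button:** it went fully down. The height held at 61 mm while the force rose from 6 to 16 N. I then lifted well clear of it, but took no picture to confirm that it came back up.
- **Red lever:** I pushed it from its outer side with the back of the shut fingers until the last 1 mm of commanded travel no longer moved it. The blade stayed at 112.1° while the force rose from 8.1 to 9.3 N. The swing from its rest position was about 14 to 15.5°, depending on which view gave the rest angle, against the 14.3° expected at the stop.
- **Other things:** the last wrist picture shows clear air between the lever and the grip. I did not go near the red button. The screwdriver, the mug and the red-button box look undisturbed in the last pictures, but I did not measure the other things again.

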